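# Square up a pile of die plates and prove the spring pad

### The job

Slide the loose aluminium plate off the feed ledge onto the two plates lying crooked on the die nest's spring pad, and push all three gently home against both stop bars so that they make one square, flush pile. Then press the squared pile down until the spring pad bottoms and let it rise again, leaving the pile square. Don't ram the plates, and leave the mallet, can and cup alone.

Things in the scene. Friction and masses are not known exactly. Their poses are not given: they have to be found in the camera images.
- nest: Fixed steel die nest. Origin: on the bench straight below the centre of the finished pile; x points to the far stop bar, y to the left stop bar, z up. Shoe 25 mm thick, x -90..120, y -85..105 mm. A plate fully home has its origin at x=0, y=0 and axes parallel to the nest's. Two 22 mm guide posts (32 mm foot) at x=96, y=+-60 mm, top z=100 mm, behind the far bar.
- far_stop (a point): Middle of the far stop bar's inner face, at its top edge (nest x=50, y=-5, z=75 mm). The bar is 16 mm thick and runs along y from -65 to 55 mm.
- left_stop (a point): Middle of the left stop bar's inner face, at its top edge (nest x=-5, y=65, z=75 mm). The bar is 16 mm thick and runs along x from -50 to 40 mm.
- ledge (a point): Middle of the top of the feed ledge, a level shelf at z=62.5 mm (1.5 mm above two stacked plates): nest x -75..75, y -309..-119 mm, this point at y=-214. Between ledge and finished pile is a gap 54 mm wide, open down to the shoe at z=25 mm, where fingers can stand; the pile's near (-x) side is open too.
- pad_top (a point): Centre of the spring pad's top face under the pile, 76 mm (x) by 104 mm (y), smaller than the plates; at z=45 mm when up.
- pad (a joint): Spring pad travel in m: 0 up, 0.005 bottomed. Needs about 4 to 8 N on the pile to start moving and about 9 to 13 N to bottom.
- plate_low: Bottom aluminium plate, 100 mm (x) by 130 mm (y) by 8 mm thick, about 0.26 kg, lying askew on the spring pad, too wide to grip. Origin: centre of its underside (z=45 mm in the nest).
- plate_mid: Middle plate, same shape, lying askew on plate_low. Origin: centre of its underside (z=53 mm in the nest).
- plate_feed: Third plate, same shape, lying on the feed ledge at the start; it goes on top of plate_mid. Origin: centre of its underside (z=61 mm in the nest when stacked).
- mallet: Bystander: hand hammer lying on the bench. Origin: its underside.
- can: Bystander: steel can, 60 mm diameter, 110 mm high. Origin: centre of its underside.
- pin_cup: Bystander: grey plastic cup, 70 mm diameter, 60 mm high. Origin: centre of its underside.
Mind the look-alikes: they are no part of the job. Leave any pink or yellow look-alike of the plate_feed alone.

How it is judged:
On the way, in this order (a step that is already met when the one before it is completed fails the run):
1. all three plates are stacked in order and lie flush against both stop bars (x of plate_low in the frame of nest between -0.002 and 0.002 m and y of plate_low in the frame of nest between -0.002 and 0.002 m and z of plate_low in the frame of nest between 0.043 and 0.047 m and angle between the x axis of each of plate_low, plate_mid, plate_feed and the x axis of nest, either way round below 0.025 rad and angle between each of plate_low, plate_mid, plate_feed's own z axis and vertical below 0.03 rad and x of plate_mid in the frame of nest between -0.002 and 0.002 m and y of plate_mid in the frame of nest between -0.002 and 0.002 m and z of plate_mid in the frame of nest between 0.051 and 0.055 m and x of plate_feed in the frame of nest between -0.002 and 0.002 m and y of plate_feed in the frame of nest between -0.002 and 0.002 m and z of plate_feed in the frame of nest between 0.059 and 0.063 m and value of joint pad below 0.0015 m), for 0.2 s.
2. the squared pile is pressed down until the spring pad bottoms (x of plate_low in the frame of nest between -0.002 and 0.002 m and y of plate_low in the frame of nest between -0.002 and 0.002 m and angle between the x axis of each of plate_low, plate_mid, plate_feed and the x axis of nest, either way round below 0.025 rad and angle between each of plate_low, plate_mid, plate_feed's own z axis and vertical below 0.03 rad and x of plate_mid in the frame of nest between -0.002 and 0.002 m and y of plate_mid in the frame of nest between -0.002 and 0.002 m and x of plate_feed in the frame of nest between -0.002 and 0.002 m and y of plate_feed in the frame of nest between -0.002 and 0.002 m and value of joint pad above 0.0042 m), for 0.1 s.
At the end, for the whole second after the job is handed in: The three plates lie at rest in one pile on the spring pad (plate_low, plate_mid, plate_feed from below), each within 2 mm of fully home against both stop bars, within 0.025 rad of parallel to them, flat, and within 2 mm of its stacked height; the pad is up again (under 1.5 mm down) (all of step 1 and linear speed of each of plate_low, plate_mid, plate_feed below 0.01 m/s); the robot touches nothing.
It fails at once if the mallet, the can or the cup is shifted by more than 30 mm (distance of any of mallet, can, pin_cup from where it was at the start of the episode above 0.03 m).
It fails at once if the fingers ram a plate (over 60 N) (contact force between the fingers and plate_low above 60 N or contact force between the fingers and plate_mid above 60 N or contact force between the fingers and plate_feed above 60 N).
It also fails if it takes over 72 s, if anything falls off the work surface, if the arm or the gripper's body presses on something with over 40 N, if the wrist force passes 120 N, or if a joint passes its speed limit or range.

### The arm

A 7-joint arm with a two-finger parallel gripper is mounted at the origin on the work surface. World frame = base frame: x ahead of the robot, y to its left, z up, the work surface at z = 0. Lengths are in m, angles in rad, forces in N, time in s.
With the tool pointing down it reaches from about 0.425 to 0.925 m from the base axis. Payload 6.8 kg.
Tool frame: the origin (TCP) lies midway between the tips of the shut fingers; the grasp point (between the pads) lies 19 mm behind it (bot.pinch_z is the distance from the TCP to the grasp point, in m); z points along the fingers, y is the line along which they close (so a half turn about z gives the same grasp; the last joint's range is limited). The gripper opens to 85 mm and grips with 20 to 120 N. Pads are 22 mm wide; open, the fingers measure 114 mm over their backs; the gripper's body (76 mm by 85 mm) begins 54 mm behind the grasp point. The pads swing forward as they close: fully open they stand 13 mm farther back than shut.
Start: joints at [-1.394, 0.477, 0.022, 1.555, -0.011, 1.109, -0.083], TCP at [0.19, 0.648, 0.231] pointing down, gripper open.
Joint ranges: [-2.96, 2.96], [-0.34, 2.1], [-1.41, 1.46], [0.24, 2.44], [-1.37, 4.51], [0.17, 1.92], [-2.96, 2.96]. Speed limits (rad/s): [2.39, 2.39, 3.14, 3.14, 3.14, 3.14, 3.14].

### API

Orientations are given as a unit quaternion [w, x, y, z].
In Python, from station import bot, imaging gives the robot as it stands. The module is installed in compiled form; this text tells all that it offers.
- The arm moves only by the tool carry_out, never from a script. Its argument "targets" is a list of rows, each a list of 5 numbers: the shift along the tool's x, y, z in cm, then the turn about the tool's z in degrees, then the opening, from -1 (shut) to 1 (fully open). In form: [[x, y, z, yaw, gripper], ...]. A call has 1 to 12 rows; each row shifts and turns the commanded pose from where the row before left it, along the tool's axes as they then stand; what a row does not reach is not made up. A row lasts 1/10 s, in which the tool goes at most 50 mm and 8.59 degrees, less where a joint would pass 70% of its speed; a pose out of reach is approached as far as the arm can. A call is refused whole if a number of a shift passes 5 or a number of a turn 8.59, either way. A call with a gripper value outside its range is refused whole. The fingers move at their own pace and stop on an object; "force" is the grip in N (left out, the last holds). Time passes only in rows, so rows that do not move let the fingers close. It gives the time, the measured TCP pose, the force, the opening and the grip force at its end, in the units of the state.
- bot.get_obs(): the state, without advancing time (a new reading comes with each control period).
- imaging.read_camera(name): name is "side" or "top" or "wrist"; returns the picture (400x640x3 uint8, red, green, blue); there is no depth.
- imaging.calibration(name): a dict with "fx", "fy", "cx", "cy" (pixels), "extrinsics" (4x4, takes a point from world to camera coordinates). Camera axes: x right, y up, looking along -z (the intrinsics and any distortion apply to the point x, -y, -z); pixel columns grow to the right and rows downward; lengths in m; the calibration is good to about 2 mm. A picture is of the moment at which its call begins: read the wrist's pose just before it. calibration takes no time and is no camera call; for the wrist camera it gives the pose at the moment of the call.
- bot.hand_in(): hands the job in; it is judged then, once.
The state is a dict: "t": time; "q": joint angles; "joint_vel": joint speeds; "joint_torque": joint torques, N m; "eef_pos": TCP position; "tool_rot": TCP orientation; "contact_force": force on the tool from outside, world axes, zero at the start; "torque": the same for the moment, N m; "gripper_width": opening from 0.0 (shut) to 1.0 (fully open); "grasp_force": force on a finger pad.
Only numpy, scipy, OpenCV 4.12 (cv2) and the standard library are available. Lean on these libraries where they do the work, as an engineer would, in place of code of your own. Each camera call takes 0.05 s, during which the arm holds its last target. There are 200 camera calls.

## Working session

There is one attempt and no reset: what is moved stays moved. The work goes in short steps, Python scripts to look and compute and a tool call to move; the robot and the scene stay as the last step left them, time stands still between calls to the robot, and variables do not carry over. Pictures are saved under pics/ and viewed, at most 12 in all, crops included, and the job is handed in when it is done.

Besides the shell and the picture viewer there is one more tool, called after "Request:" as a command line: name --pt "numbers of a row" for each row, then --argument value for the rest. carry_out: Moves the arm, as the interface text tells. Its arguments: {"type":"object","properties":{"targets":{"type":"array"},"force":{"type":"number"}},"required":["targets"]}

```bash
mkdir -p pics
python3 - <<'E'
from station import bot, imaging
import cv2,numpy as np
for n in ("top","side"):
    im=imaging.read_camera(n); cv2.imwrite(f"pics/{n}0.png",im[:,:,::-1])
    c=imaging.calibration(n); print(n,{k:np.round(v,4).tolist() for k,v in c.items()})
o=bot.get_obs(); print(o['eef_pos'],o['tool_rot'],o['t'],o['contact_force'])
E
```

```text
top {'fx': 405.376, 'fy': 405.376, 'cx': 319.7116, 'cy': 201.0171, 'extrinsics': [[-0.1213, -0.9926, -0.0057, 0.0854], [0.9694, -0.1197, 0.2144, -0.5975], [-0.2135, 0.0205, 0.9767, -1.2634], [0.0, 0.0, 0.0, 1.0]]}
side {'fx': 475.6541, 'fy': 475.6541, 'cx': 323.3384, 'cy': 200.972, 'extrinsics': [[0.8648, -0.5018, 0.0161, -0.5071], [0.2681, 0.4886, 0.8303, -0.2531], [-0.4245, -0.7138, 0.5571, -1.053], [0.0, 0.0, 0.0, 1.0]]}
[0.18956995 0.6472973  0.23043375] [-2.87903258e-05  1.41917995e-01  9.89878086e-01 -8.10572193e-04] 0.1 [ 0.07086506 -0.09069258 -0.3789004 ]
```

View pics/top0.png

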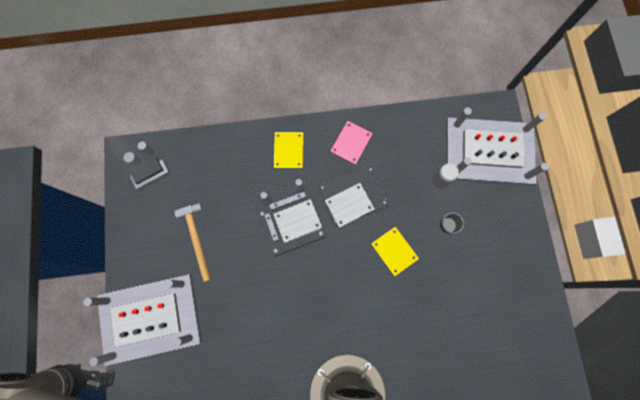

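View pics/side0.png

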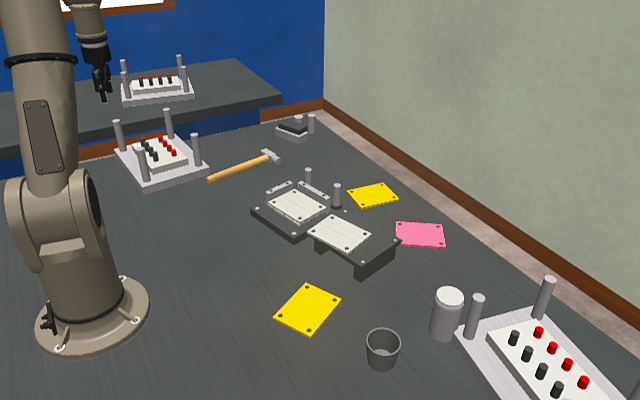

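The top view shows the nest at about (295,220) and the feed plate on the ledge at (350,205). The far bar is near (287,200) and the left bar near (270,228). The mallet, can and cup are well clear. I'll enlarge both views.

Run:
```python
import cv2
a=cv2.imread("pics/top0.png")[170:260,250:400]; cv2.imwrite("pics/topc.png",cv2.resize(a,None,fx=5.3333,fy=5.3333,interpolation=cv2.INTER_CUBIC))
a=cv2.imread("pics/side0.png")[160:280,240:410]; cv2.imwrite("pics/sidec.png",cv2.resize(a,None,fx=4.7,fy=4.7,interpolation=cv2.INTER_CUBIC))
```

```text
(no output)
```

View pics/topc.png

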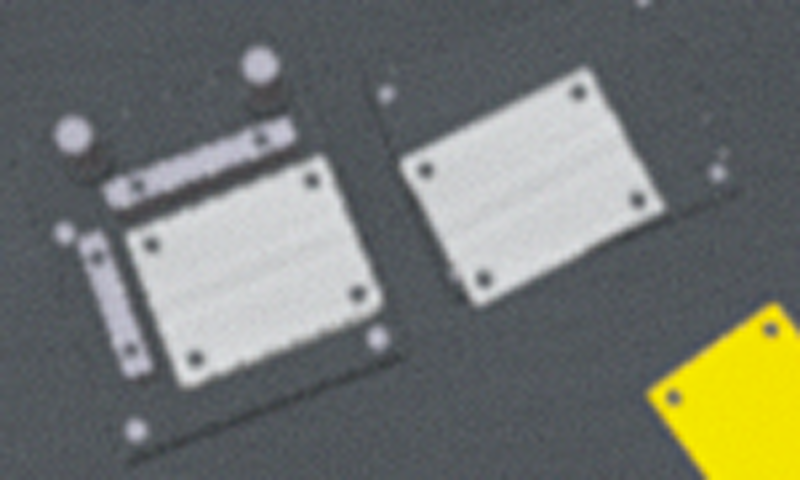

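View pics/sidec.png

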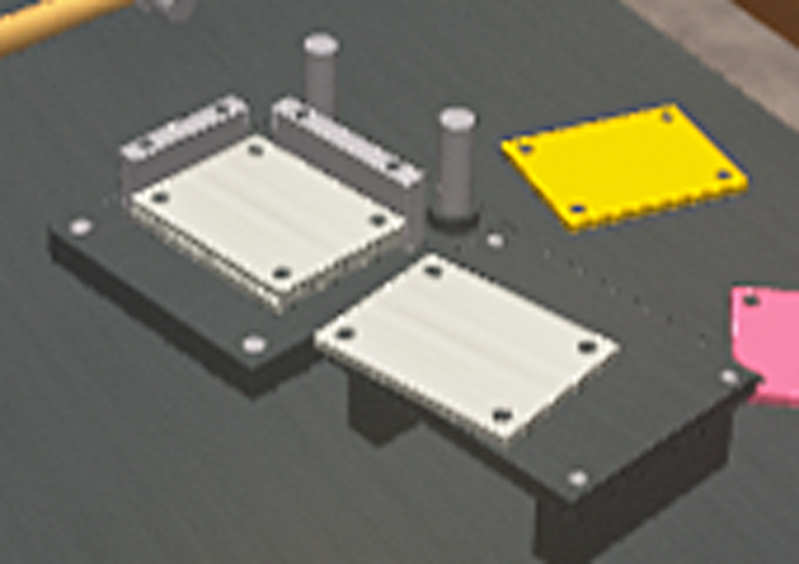

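The top crop shows:
- **Post tops:** (74,135) and (260,65).
- **Far bar:** (105,187) to (297,137).
- **Left bar:** (80,240) to (152,367).
- **Mid plate holes:** (152,245), (313,180), (358,293), (195,358).
- **Feed plate holes:** (426,170), (579,92), (638,200), (485,279).

The side crop shows post tops at (320,44) and (458,118).

```bash
cat > h.py <<'E'
import numpy as np
from scipy.optimize import least_squares
from station import bot, imaging
def proj(n,P):
    c=imaging.calibration(n);E=np.array(c['extrinsics']);p=P@E[:3,:3].T+E[:3,3]
    return np.c_[c['cx']+c['fx']*p[:,0]/-p[:,2], c['cy']-c['fy']*p[:,1]/-p[:,2]]
def W(p,L): # pose x,y,yaw ; local pts
    c,s=np.cos(p[2]),np.sin(p[2]); L=np.asarray(L,float)
    return np.c_[p[0]+c*L[:,0]-s*L[:,1],p[1]+s*L[:,0]+c*L[:,1],L[:,2]]
def crop(u,s,o): return (np.asarray(u,float)+.5)/s-.5+np.array(o)
def fit(obs,p0):
    f=lambda p:np.concatenate([(proj(n,W(p,L))-u).ravel() for n,L,u in obs])
    r=least_squares(f,p0,loss='soft_l1'); return r.x,f(r.x)
E
python3 - <<'E'
from h import *
T=lambda u:crop(u,16/3,(250,170)); S=lambda u:crop(u,4.7,(240,160))
m=lambda a:np.array(a)/1000.
L=m([[96,60,100],[96,-60,100],[66,55,75],[50,55,75],[66,-65,75],[50,-65,75],[40,81,75],[40,65,75],[-50,65,75],[-50,81,75]])
U=[[74,135],[260,65],[105,187],[118,208],[285,118],[297,137],[80,240],[103,233],[152,367],[130,377]]
Ls=m([[96,60,100],[96,-60,100]]);Us=[[320,44],[458,118]]
for obs in ([("top",L,T(U))],[("side",Ls,S(Us))],[("top",L,T(U)),("side",Ls,S(Us))]):
    p,r=fit(obs,[.6,.1,.0]); print(p.round(4),r.round(1))
    N=p
nest=N
def rel(p):
    d=p[:2]-nest[:2];c,s=np.cos(nest[2]),np.sin(nest[2])
    return (np.array([c*d[0]+s*d[1],-s*d[0]+c*d[1]])*1000).round(1),np.degrees(p[2]-nest[2]).round(2)
C=lambda z,a,b:m([[a,b,z],[a,-b,z],[-a,-b,z],[-a,b,z]])
def hole(z,U,Ue,cam):
    f=lambda q:np.concatenate([(proj(*[cam,W(q[:3],C(z,50,65))])-np.array(Ue)).ravel(),(proj(cam,W(q[:3],C(z,q[3],q[4])))-np.array(U)).ravel()])
    r=least_squares(f,[*nest,40,52],loss='soft_l1');return r.x,np.abs(r.fun).max()
for nm,z,U,Ue in (("mid",61,[[152,245],[313,180],[358,293],[195,358]],[[127,232],[323,155],[383,303],[185,388]]),("feed",70.5,[[426,170],[579,92],[638,200],[485,279]],[[400,158],[588,68],[665,210],[477,307]])):
    q,e=hole(z,T(U),T(Ue),"top");print(nm,q.round(4),e,rel(q))
for nm,z,U,Ue in (("mid",61,[[256,150],[378,219],[282,273],[160,198]],[[260,134],[404,218],[281,300],[132,198]]),("feed",70.5,[[433,271],[588,347],[503,414],[345,333]],[[433,254],[618,347],[510,437],[317,338]])):
    q,e=hole(z,S(U),S(Ue),"side");print(nm,q.round(4),e,rel(q))
E
```

```text
[0.56   0.1068 0.2534] [-0.  -0.   0.1 -0.2 -0.2 -0.2 -0.9  0.3  0.6 -0.5  0.1  0.4 -0.3  0.1
  0.1 -0.4  0.5  0.3 -0.1  0.2]
[0.5634 0.1071 0.256 ] [ 0.   0.1 -0.  -0.1]
[0.5605 0.1067 0.2537] [ 0.  -0.2  0.1 -0.4 -0.1 -0.4 -0.9  0.2  0.6 -0.6  0.1  0.2 -0.3 -0.1
  0.1 -0.6  0.5  0.1 -0.1  0.1 -0.7  0.4 -0.8  0.3]
mid [ 0.5506  0.0918  0.2645 37.597  53.1409] 0.6622292646066512 (array([-13.4, -11.9]), np.float64(0.62))
feed [ 0.5797 -0.0826  0.3494 38.1138 53.0214] 0.5700943543186838 (array([ -29. , -188.1]), np.float64(5.48))
mid [ 0.5537  0.0928  0.2622 38.436  52.9893] 1.9278322961031904 (array([-10.1, -11.7]), np.float64(0.49))
feed [ 0.5831 -0.0825  0.3579 37.7204 53.1512] 0.502565234440965 (array([ -25.7, -188.8]), np.float64(5.97))
```

```bash
cat >> h.py <<'E'
NEST=np.array([.5615,.1068,.2545])
def st():
    """TCP in nest frame (mm), yaw of tool y rel nest x (deg), force in nest frame, t"""
    o=bot.get_obs(); from scipy.spatial.transform import Rotation as R
    q=o['tool_rot'];M=R.from_quat([q[1],q[2],q[3],q[0]]).as_matrix()
    c,s=np.cos(NEST[2]),np.sin(NEST[2]);A=np.array([[c,s,0],[-s,c,0],[0,0,1]])
    p=A@(o['eef_pos']-np.r_[NEST[:2],0])*1000; y=A@M[:,1]
    print('nest mm',p.round(1),'yaw',np.degrees(np.arctan2(y[1],y[0])).round(2),'z-axis',(A@M[:,2]).round(3),'F',(A@o['contact_force']).round(1),'t',round(o['t'],2),'w',round(float(o['gripper_width']),3))
E
python3 -c "
from h import *
st(); print(W(NEST,[[-.029,-.285,.12]]))"
```

```text
nest mm [-223.9  616.7  230.4] yaw 59.1 z-axis [-0.001 -0.001 -1.   ] F [ 0.  -0.1 -0.4] t 0.1 w 0.998
[[ 0.60518615 -0.17632103  0.12      ]]
```

Request:
carry_out --pt "0 0 0 8.45 0.4" --pt "0 0 0 8.45 0.4" --pt "0 0 0 8.45 0.4" --pt "0 0 0 8.45 0.4" --pt "0 0 0 8.45 0.4" --pt "0 0 0 8.45 0.4" --pt "0 0 0 8.45 0.4"

```text
t: 0.8
eef_pos: [0.1895, 0.6475, 0.2307]
tool_rot: [0.0, 0.614, 0.789, -0.0]
contact_force: [-0.3, 0.1, -0.4]
gripper_width: 0.691
grasp_force: 0.0
```

```bash
python3 -c "
from h import *
st()"
```

```text
nest mm [-223.9  616.9  230.7] yaw -0.39 z-axis [-0.    -0.001 -1.   ] F [-0.3  0.2 -0.4] t 0.8 w 0.691
```

Request:
carry_out --pt "-4.5 1 0 0 0.4" --pt "-4.5 1 0 0 0.4" --pt "-4.5 1 0 0 0.4" --pt "-4.5 1 0 0 0.4" --pt "-4.5 1 0 0 0.4" --pt "-4.5 1 0 0 0.4" --pt "-4.5 1 0 0 0.4" --pt "-4.5 1 0 0 0.4" --pt "-4.5 1 0 0 0.4" --pt "-4.5 1 0 0 0.4"

```text
t: 1.8
eef_pos: [0.3997, 0.2354, 0.2312]
tool_rot: [-0.0, 0.612, 0.791, 0.0]
contact_force: [1.3, 0.4, 0.3]
gripper_width: 0.703
grasp_force: 0.0
```

Request:
carry_out --pt "-4.5 1 0 0 0.4" --pt "-4.5 1 0 0 0.4" --pt "-4.5 1 0 0 0.4" --pt "-4.5 1 0 0 0.4" --pt "-4.5 1 0 0 0.4" --pt "-4.5 1 0 0 0.4" --pt "-4.5 1 0 0 0.4" --pt "-4.5 1 0 0 0.4" --pt "-4.5 1 0 0 0.4" --pt "-4.5 1 0 -0.4 0.4" --pt "0 0 0 0 0.4"

```text
t: 2.9
eef_pos: [0.6094, -0.1808, 0.2311]
tool_rot: [0.002, 0.612, 0.791, -0.002]
contact_force: [-0.2, 0.7, 0.5]
gripper_width: 0.705
grasp_force: 0.0
```

```bash
python3 -c "
from h import *
st()"
```

```text
nest mm [ -26.1 -290.4  231.1] yaw -0.11 z-axis [-0.001 -0.005 -1.   ] F [0.  0.7 0.5] t 2.9 w 0.705
```

Request:
carry_out --pt "0.5 -0.3 4 0 0.4" --pt "0 0 4 0 0.4" --pt "0 0 4 0 0.4" --pt "0 0 3 0 0.4" --pt "0 0 1 0 0.4" --pt "0 0 0 0 0.4" --pt "0 0 0 0 0.4"

```text
t: 3.6
eef_pos: [0.6057, -0.1694, 0.0726]
tool_rot: [0.001, 0.609, 0.793, 0.0]
contact_force: [-0.1, 0.4, -0.2]
gripper_width: 0.7
grasp_force: 0.0
```

Run:
```python
from h import *
import cv2
st()
ims=[cv2.resize(imaging.read_camera("side")[150:290,260:430,::-1],None,fx=4,fy=4,interpolation=cv2.INTER_CUBIC)]
cv2.imwrite("pics/s1.png",ims[0])
```

```text
nest mm [ -26.7 -278.4   72.6] yaw 0.35 z-axis [ 0.002 -0.001 -1.   ] F [-0.   0.4 -0.2] t 3.6 w 0.7
```

View pics/s1.png

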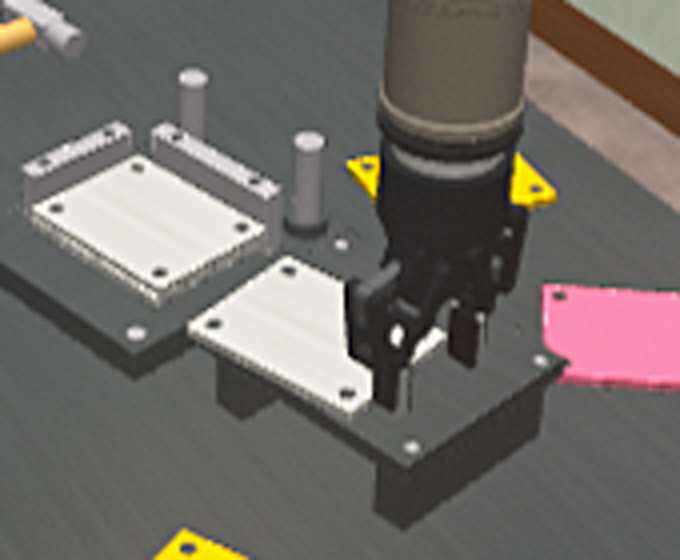

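The fingers stand over the ledge just behind the feed plate's right edge, with a clear gap and tips at about (395,410) and (468,365) in the crop. Next I feel for the ledge top.

Request:
carry_out --pt "0 0 0.4 0 0.4" --pt "0 0 0.2 -0.3 0.4" --pt "0 0 0.1 0 0.4" --pt "0 0 0.1 0 0.4" --pt "0 0 0 0 0.4"

```text
t: 4.15
eef_pos: [0.6048, -0.1691, 0.0632]
tool_rot: [-0.0, 0.607, 0.795, -0.0]
contact_force: [-0.2, 0.4, 0.5]
gripper_width: 0.702
grasp_force: 0.0
```

Request:
carry_out --pt "0 0 0.1 0 0.4" --pt "0 0 0.1 0 0.4" --pt "0 0 0 0 0.4"

```text
t: 4.45
eef_pos: [0.6048, -0.1691, 0.0611]
tool_rot: [-0.0, 0.607, 0.795, -0.0]
contact_force: [0.0, 0.1, 0.2]
gripper_width: 0.703
grasp_force: 0.0
```

Request:
carry_out --pt "0 0 0.1 0 0.4" --pt "0 0 0.1 0 0.4" --pt "0 0 0 0 0.4"

```text
t: 4.75
eef_pos: [0.6048, -0.1691, 0.0591]
tool_rot: [-0.0, 0.607, 0.795, -0.0]
contact_force: [-0.8, -0.2, -1.1]
gripper_width: 0.698
grasp_force: 0.0
```

```bash
python3 -c "
from h import *
st()"
```

```text
nest mm [ -27.6 -277.9   59.1] yaw 0.65 z-axis [-0.  0. -1.] F [-0.8  0.  -1.1] t 4.75 w 0.698
```

Request:
carry_out --pt "0 0 0.1 0.65 0.4" --pt "0 0 0 0 0.4"

```text
t: 4.95
eef_pos: [0.6048, -0.1691, 0.0582]
tool_rot: [-0.0, 0.612, 0.791, -0.0]
contact_force: [-1.4, 0.2, 0.3]
gripper_width: 0.703
grasp_force: 0.0
```

Request:
carry_out --pt "0 0 0.1 0 0.4" --pt "0 0 0 0 0.4"

```text
t: 5.15
eef_pos: [0.605, -0.1692, 0.0576]
tool_rot: [0.0, 0.612, 0.791, 0.0]
contact_force: [-1.5, 1.0, 3.7]
gripper_width: 0.698
grasp_force: 1.9
```

Request:
carry_out --pt "0 0 0.1 0 0.4" --pt "0 0 0 0 0.4"

```text
t: 5.35
eef_pos: [0.605, -0.1692, 0.0576]
tool_rot: [-0.0, 0.612, 0.791, 0.0]
contact_force: [-3.8, 2.5, 11.7]
gripper_width: 0.702
grasp_force: 6.3
```

Request:
carry_out --pt "0 0 -0.4 0 0.4" --pt "0.3 0 0 0 0.4" --pt "0.3 0 0 0 0.4" --pt "0.3 0 0 0 0.4" --pt "0.3 0 0 0 0.4" --pt "0.3 0 0 0 0.4" --pt "0.3 0 0 0 0.4" --pt "0.5 0 0 0 0.4" --pt "0.5 0 0 0 0.4" --pt "0.5 0 0 0 0.4" --pt "0.5 0 0 0 0.4"

```text
t: 6.45
eef_pos: [0.5953, -0.1318, 0.0603]
tool_rot: [0.0, 0.612, 0.791, 0.0]
contact_force: [-0.3, -0.7, -0.3]
gripper_width: 0.703
grasp_force: 0.4
```

Request:
carry_out --pt "0.6 0 0 0 0.4" --pt "0.6 0 0 0 0.4" --pt "0.6 0 0 0 0.4" --pt "0.6 0 0 0 0.4" --pt "0.6 0 0 0 0.4" --pt "0.6 0 0 0 0.4" --pt "0.6 0 0 0 0.4" --pt "0.6 0 0 0 0.4"

```text
t: 7.25
eef_pos: [0.5832, -0.0855, 0.0603]
tool_rot: [0.0, 0.612, 0.791, 0.0]
contact_force: [1.2, -1.4, 0.3]
gripper_width: 0.701
grasp_force: 0.5
```

Run:
```python
from h import *
import cv2
st()
cv2.imwrite("pics/s2.png",cv2.resize(imaging.read_camera("side")[150:290,260:430,::-1],None,fx=4,fy=4,interpolation=cv2.INTER_CUBIC))
```

```text
nest mm [ -27.4 -191.5   60.3] yaw -0.01 z-axis [ 0. -0. -1.] F [ 0.8 -1.6  0.3] t 7.25 w 0.701
```

View pics/s2.png

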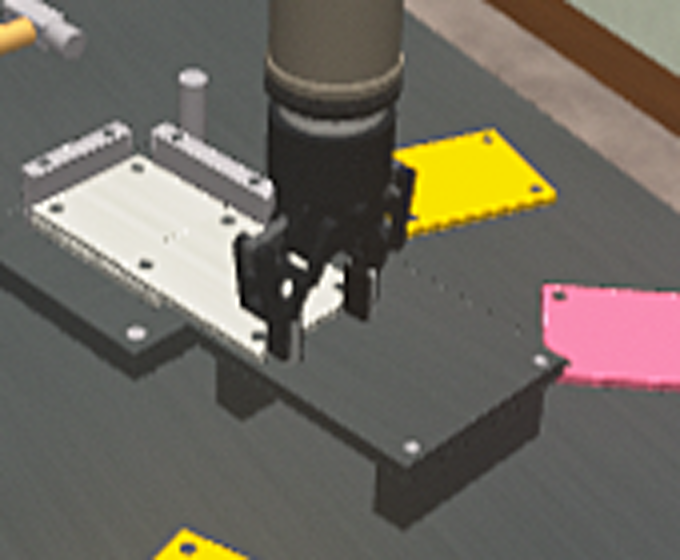

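The feed plate is square against the fingers and its leading edge has slid onto the mid plate. I'll carry on.

Request:
carry_out --pt "0.6 0 0 0 0.4" --pt "0.6 0 0 0 0.4" --pt "0.6 0 0 0 0.4" --pt "0.6 0 0 0 0.4" --pt "0.6 0 0 0 0.4" --pt "0.6 0 0 0 0.4" --pt "0.6 0 0 0 0.4" --pt "0.6 0 0 0 0.4"

```text
t: 8.1
eef_pos: [0.571, -0.039, 0.0603]
tool_rot: [-0.0, 0.612, 0.791, -0.0]
contact_force: [0.1, -0.5, 0.4]
gripper_width: 0.702
grasp_force: 0.4
```

Request:
carry_out --pt "0.6 0 0 0 0.4" --pt "0.6 0 0 0 0.4" --pt "0.6 0 0 0 0.4" --pt "0.6 0 0 0 0.4" --pt "0.6 0 0 0 0.4" --pt "0.6 0 0 0 0.4" --pt "0.6 0 0 0 0.4" --pt "0 0 0 0 0.4"

```text
t: 8.9
eef_pos: [0.5603, 0.0026, 0.0602]
tool_rot: [-0.0, 0.611, 0.792, 0.0]
contact_force: [-0.7, -0.1, -0.0]
gripper_width: 0.701
grasp_force: 0.0
```

Run:
```python
from h import *
import cv2
st()
```

```text
nest mm [ -27.4 -100.5   60.2] yaw 0.08 z-axis [-0.     0.001 -1.   ] F [-0.7  0.1 -0. ] t 8.9 w 0.701
```

Request:
carry_out --pt "0.4 0 0 0 0.4" --pt "0 0 0 0 0.4" --pt "-0.3 0 0 0 0.4" --pt "0 0.6 0 0 0.4" --pt "0 0 0.3 0 0.4" --pt "0 0 0.3 0 0.4" --pt "0 0 0.3 0 0.4" --pt "0 0 0.3 0 0.4" --pt "0 0 0 0 0.4"

```text
t: 9.8
eef_pos: [0.5657, 0.0037, 0.0477]
tool_rot: [-0.0, 0.612, 0.791, -0.0]
contact_force: [0.0, 0.2, 0.2]
gripper_width: 0.699
grasp_force: 0.0
```

Request:
carry_out --pt "0 0 0.3 0 0.4" --pt "0 0 0.3 0 0.4" --pt "0 0 0.3 0 0.4" --pt "0 0 0.2 0 0.4" --pt "0 0 0 0 0.4"

```text
t: 10.3
eef_pos: [0.5659, 0.0037, 0.0369]
tool_rot: [-0.0, 0.612, 0.791, -0.0]
contact_force: [0.2, 0.5, 0.8]
gripper_width: 0.702
grasp_force: 0.0
```

Run:
```python
from h import *
import cv2
st()
a=cv2.resize(imaging.read_camera("side")[160:270,270:380,::-1],None,fx=5,fy=5,interpolation=cv2.INTER_CUBIC)
cv2.imwrite("pics/s3.png",a)
```

```text
nest mm [ -21.7 -100.9   36.9] yaw 0.0 z-axis [-0.001  0.    -1.   ] F [0.3 0.5 0.8] t 10.3 w 0.702
```

View pics/s3.png

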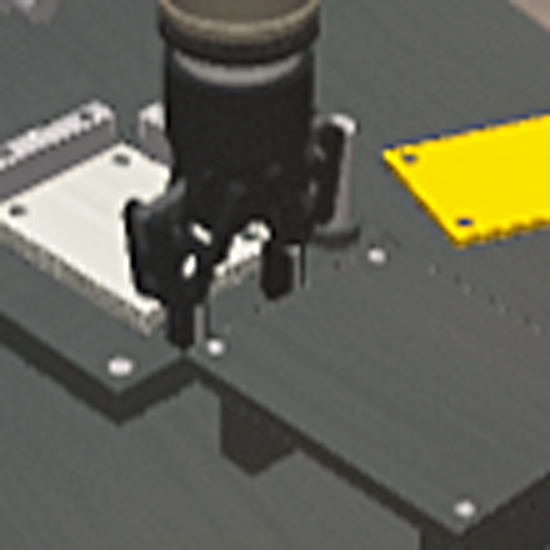

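The fingers stand in the gap with no contact, and the three plates are stacked in front of them. Next I push the whole pile toward the left bar.

Request:
carry_out --pt "0.3 0 0 0 0.4" --pt "0.3 0 0 0 0.4" --pt "0.3 0 0 0 0.4" --pt "0.3 0 0 0 0.4" --pt "0.3 0 0 0 0.4" --pt "0.3 0 0 0 0.4" --pt "0.2 0 0 0 0.4" --pt "0 0 0 0 0.4"

```text
t: 11.15
eef_pos: [0.5611, 0.0234, 0.0373]
tool_rot: [-0.0, 0.612, 0.791, 0.0]
contact_force: [0.4, -0.9, 1.6]
gripper_width: 0.697
grasp_force: 0.5
```

Request:
carry_out --pt "0.1 0 0 0 0.4" --pt "0.1 0 0 0 0.4" --pt "0 0 0 0 0.4"

```text
t: 11.45
eef_pos: [0.5606, 0.025, 0.0373]
tool_rot: [0.0, 0.612, 0.791, 0.0]
contact_force: [1.0, -2.2, 0.4]
gripper_width: 0.699
grasp_force: 1.0
```

```bash
python3 -c "
from h import *
st()"
```

```text
nest mm [-21.5 -79.   37.3] yaw -0.01 z-axis [ 0.  0. -1.] F [ 0.4 -2.4  0.4] t 11.45 w 0.699
```

Request:
carry_out --pt "0.1 0 0 0 0.4" --pt "0.1 0 0 0 0.4" --pt "0 0 0 0 0.4"

```text
t: 11.75
eef_pos: [0.5601, 0.027, 0.0373]
tool_rot: [-0.0, 0.612, 0.791, 0.0]
contact_force: [0.6, -1.9, 1.8]
gripper_width: 0.7
grasp_force: 1.0
```

Request:
carry_out --pt "0.1 0 0 0 0.4" --pt "0 0 0 0 0.4"

```text
t: 11.95
eef_pos: [0.5599, 0.0275, 0.0373]
tool_rot: [0.0, 0.612, 0.791, -0.0]
contact_force: [0.3, -3.5, 0.3]
gripper_width: 0.699
grasp_force: 1.8
```

Request:
carry_out --pt "0.1 0 0 0 0.4" --pt "0 0 0 0 0.4"

```text
t: 12.15
eef_pos: [0.5596, 0.028, 0.0373]
tool_rot: [0.0, 0.612, 0.791, -0.0]
contact_force: [0.5, -5.5, 0.9]
gripper_width: 0.701
grasp_force: 2.6
```

```bash
python3 -c "
from h import *
st()"
```

```text
nest mm [-21.7 -75.7  37.3] yaw -0.05 z-axis [ 0.    -0.001 -1.   ] F [-1.  -5.5  0.9] t 12.15 w 0.701
```

Request:
carry_out --pt "0.1 0 0 0 0.4" --pt "0.1 0 0 0 0.4" --pt "0 0 0 0 0.4"

```text
t: 12.45
eef_pos: [0.5592, 0.0281, 0.0374]
tool_rot: [0.001, 0.613, 0.79, -0.001]
contact_force: [2.0, -9.2, -1.1]
gripper_width: 0.698
grasp_force: 4.6
```

Request:
carry_out --pt "0.1 0 0 0 0.4" --pt "0 0 0 0 0.4"

```text
t: 12.65
eef_pos: [0.5591, 0.0281, 0.0374]
tool_rot: [0.002, 0.613, 0.79, -0.001]
contact_force: [1.9, -10.6, -0.7]
gripper_width: 0.703
grasp_force: 5.7
```

Run:
```python
from h import *
import cv2
st()
a=cv2.resize(imaging.read_camera("top")[180:250,250:350,::-1],None,fx=8,fy=8,interpolation=cv2.INTER_CUBIC)
cv2.imwrite("pics/t3.png",a)
```

```text
nest mm [-22.1 -75.5  37.4] yaw -0.21 z-axis [ 0.    -0.004 -1.   ] F [ -0.8 -10.8  -0.7] t 12.65 w 0.703
```

View pics/t3.png

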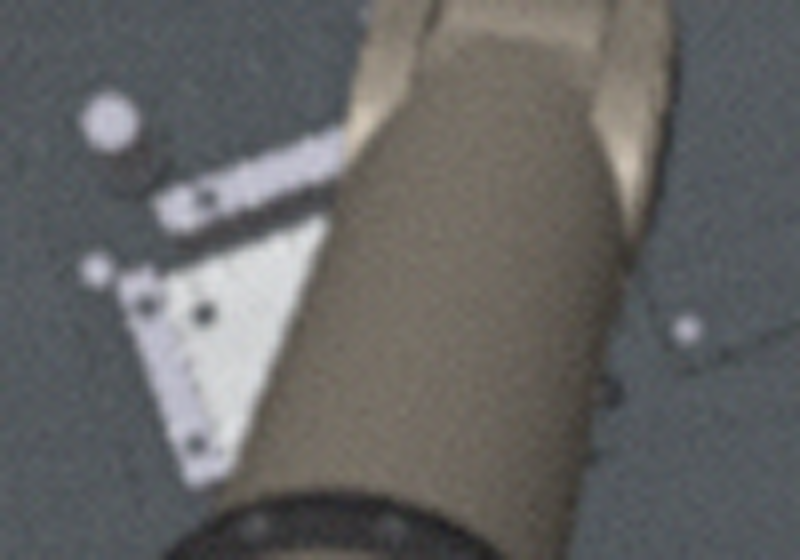

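The pile is flush along the left bar: its edge runs parallel to the bar, and the measured push force is 11 N. Next I go round to the near side, turned 90°.

Request:
carry_out --pt "-0.5 0 0 0 0.4" --pt "-0.5 0 0 0 0.4" --pt "-0.5 0 0 0 0.4" --pt "0 0 -2 0 0.4" --pt "0 0 -2.5 0 0.4" --pt "0 0 -3 0 0.4" --pt "3 -3.1 0 0 0.4" --pt "3 -3.1 0 0 0.4" --pt "3 -3.1 0 0 0.4" --pt "0 0 0 0 0.4"

```text
t: 13.7
eef_pos: [0.4442, 0.084, 0.1113]
tool_rot: [-0.003, 0.609, 0.793, -0.001]
contact_force: [-0.4, -0.4, -0.7]
gripper_width: 0.702
grasp_force: 0.0
```

Request:
carry_out --pt "0 0 0 8.2 0.4" --pt "0 0 0 8.2 0.4" --pt "0 0 0 8.2 0.4" --pt "0 0 0 8.2 0.4" --pt "0 0 0 8.2 0.4" --pt "0 0 0 8.2 0.4" --pt "0 0 0 8.2 0.4" --pt "0 0 0 8.2 0.4" --pt "0 0 0 8.2 0.4" --pt "0 0 0 8.2 0.4" --pt "0 0 0 8.0 0.4" --pt "0 0 0 0 0.4"

```text
t: 14.9
eef_pos: [0.4504, 0.081, 0.1122]
tool_rot: [0.0, 0.992, 0.127, -0.0]
contact_force: [0.2, 0.1, 0.8]
gripper_width: 0.696
grasp_force: 0.0
```

```bash
python3 -c "
from h import *
st()"
```

```text
nest mm [-114.     3.   112.2] yaw -90.03 z-axis [-0.    -0.001 -1.   ] F [0.2 0.1 0.8] t 14.9 w 0.696
```

Request:
carry_out --pt "0 0 2.5 0 0.4" --pt "0 0 2.5 0 0.4" --pt "0 0 2 0 0.4" --pt "0 0 0.5 0 0.4" --pt "0 0 0 0 0.4" --pt "0 0 0 0 0.4"

```text
t: 15.5
eef_pos: [0.4506, 0.0809, 0.038]
tool_rot: [-0.0, 0.992, 0.127, 0.001]
contact_force: [-0.6, -1.0, -0.0]
gripper_width: 0.702
grasp_force: 0.0
```

Request:
carry_out --pt "0.3 0 0 0 0.4" --pt "0.3 0 0 0 0.4" --pt "0.3 0 0 0 0.4" --pt "0.3 0 0 0 0.4" --pt "0.3 0 0 0 0.4" --pt "0.3 0 0 0 0.4" --pt "0.3 0 0 0 0.4" --pt "0.3 0 0 0 0.4" --pt "0.3 0 0 0 0.4" --pt "0.3 0 0 0 0.4" --pt "0 0 0 0 0.4"

```text
t: 16.6
eef_pos: [0.4794, 0.0885, 0.0373]
tool_rot: [0.0, 0.992, 0.127, 0.0]
contact_force: [-0.0, -0.2, -0.0]
gripper_width: 0.698
grasp_force: 0.0
```

```bash
python3 -c "
from h import *
st()"
```

```text
nest mm [-84.    3.   37.3] yaw -89.99 z-axis [ 0. -0. -1.] F [-0.1 -0.2 -0. ] t 16.6 w 0.698
```

Request:
carry_out --pt "0.3 0 0 0 0.4" --pt "0.3 0 0 0 0.4" --pt "0.3 0 0 0 0.4" --pt "0.3 0 0 0 0.4" --pt "0.2 0 0 0 0.4" --pt "0.2 0 0 0 0.4" --pt "0 0 0 0 0.4"

```text
t: 17.3
eef_pos: [0.4947, 0.0925, 0.0372]
tool_rot: [0.0, 0.992, 0.127, 0.0]
contact_force: [-1.2, -1.1, -0.9]
gripper_width: 0.703
grasp_force: 0.8
```

Request:
carry_out --pt "0.1 0 0 0 0.4" --pt "0.1 0 0 0 0.4" --pt "0.1 0 0 0 0.4" --pt "0 0 0 0 0.4"

```text
t: 17.7
eef_pos: [0.4975, 0.0934, 0.0373]
tool_rot: [-0.0, 0.992, 0.127, 0.0]
contact_force: [-1.7, -1.4, 0.1]
gripper_width: 0.7
grasp_force: 1.0
```

Request:
carry_out --pt "0.1 0 0 0 0.4" --pt "0.1 0 0 0 0.4" --pt "0 0 0 0 0.4"

```text
t: 18.0
eef_pos: [0.4995, 0.0938, 0.0373]
tool_rot: [-0.0, 0.992, 0.127, 0.0]
contact_force: [-1.5, -1.8, -0.3]
gripper_width: 0.697
grasp_force: 1.1
```

```bash
python3 -c "
from h import *
st()"
```

```text
nest mm [-63.2   3.1  37.3] yaw -89.99 z-axis [ 0. -0. -1.] F [-1.9 -1.4 -0.3] t 18.0 w 0.697
```

Request:
carry_out --pt "0.1 0 0 0 0.4" --pt "0.1 0 0 0 0.4" --pt "0 0 0 0 0.4"

```text
t: 18.3
eef_pos: [0.5004, 0.0939, 0.0372]
tool_rot: [-0.0, 0.992, 0.127, -0.001]
contact_force: [-5.2, -3.1, 3.5]
gripper_width: 0.702
grasp_force: 2.7
```

Request:
carry_out --pt "0.1 0 0 0 0.4" --pt "0.1 0 0 0 0.4" --pt "0 0 0 0 0.4"

```text
t: 18.6
eef_pos: [0.5011, 0.094, 0.0369]
tool_rot: [-0.0, 0.992, 0.126, -0.002]
contact_force: [-7.9, -2.2, 3.5]
gripper_width: 0.7
grasp_force: 4.1
```

```bash
python3 -c "
from h import *
st()"
```

```text
nest mm [-61.6   2.9  36.9] yaw -90.05 z-axis [-0.004  0.001 -1.   ] F [-8.2 -0.2  3.5] t 18.6 w 0.7
```

Request:
carry_out --pt "0.1 0 0 0 0.4" --pt "0.1 0 0 0 0.4" --pt "0 0 0 0 0.4"

```text
t: 18.9
eef_pos: [0.5012, 0.0941, 0.0365]
tool_rot: [-0.0, 0.992, 0.126, -0.004]
contact_force: [-11.8, -3.5, 5.8]
gripper_width: 0.702
grasp_force: 6.3
```

Request:
carry_out --pt "0.1 0 0 0 0.4" --pt "0.1 0 0 0 0.4" --pt "0 0 0 0 0.4"

```text
t: 19.2
eef_pos: [0.5012, 0.0942, 0.036]
tool_rot: [-0.0, 0.992, 0.126, -0.005]
contact_force: [-16.0, -3.3, 7.6]
gripper_width: 0.699
grasp_force: 8.4
```

```bash
python3 -c "
from h import *
st()"
```

```text
nest mm [-61.5   3.   36. ] yaw -90.11 z-axis [-0.011  0.002 -1.   ] F [-16.3   0.8   7.6] t 19.2 w 0.699
```

The pile is solid against the far bar at x = −61.5 mm, which matches the nominal −61. Now I go back to the gap for a final y nudge.

Request:
carry_out --pt "-0.5 0 0 0 0.4" --pt "-0.5 0 0 0 0.4" --pt "-1 0 0 0 0.4" --pt "0 0 -2.5 0 0.4" --pt "0 0 -2.5 0 0.4" --pt "0 0 -2.5 0 0.4"

```text
t: 19.8
eef_pos: [0.4877, 0.0908, 0.1133]
tool_rot: [-0.0, 0.992, 0.127, 0.0]
contact_force: [0.6, 0.6, 0.2]
gripper_width: 0.701
grasp_force: 0.0
```

Request:
carry_out --pt "0 0 0 -8.2 0.4" --pt "0 0 0 -8.2 0.4" --pt "0 0 0 -8.2 0.4" --pt "0 0 0 -8.2 0.4" --pt "0 0 0 -8.2 0.4" --pt "0 0 0 -8.2 0.4" --pt "0 0 0 -8.2 0.4" --pt "0 0 0 -8.2 0.4" --pt "0 0 0 -8.2 0.4" --pt "0 0 0 -8.2 0.4" --pt "0 0 0 -8.0 0.4" --pt "0 0 0 0 0.4"

```text
t: 21.0
eef_pos: [0.4879, 0.0909, 0.1127]
tool_rot: [0.0, 0.611, 0.791, 0.001]
contact_force: [-0.1, -0.8, 0.7]
gripper_width: 0.702
grasp_force: 0.0
```

Request:
carry_out --pt "-4 0 0 0 0.4" --pt "-4 2.5 0 0 0.4" --pt "-2.3 2.5 0 0 0.4" --pt "0 2.5 0 0 0.4" --pt "0 0 0 0 0.4" --pt "0 0 0 0 0.4"

```text
t: 21.6
eef_pos: [0.586, 0.0101, 0.112]
tool_rot: [-0.0, 0.612, 0.79, -0.0]
contact_force: [-0.1, -0.7, 0.4]
gripper_width: 0.698
grasp_force: 0.0
```

Run:
```python
from h import *
import cv2
st()
a=cv2.resize(imaging.read_camera("side")[160:250,250:370,::-1],None,fx=6,fy=6,interpolation=cv2.INTER_CUBIC)
cv2.imwrite("pics/s4.png",a)
```

```text
nest mm [ -0.6 -99.8 112. ] yaw -0.12 z-axis [-0. -0. -1.] F [-0.3 -0.7  0.4] t 21.6 w 0.698
```

View pics/s4.png

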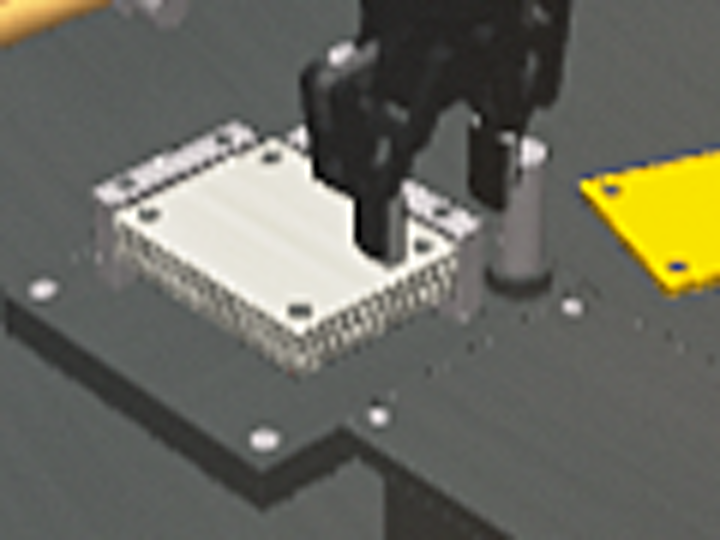

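The pile looks square against both bars: the top plate's edges run parallel to them and the sides are flush. I'll nudge in y to confirm.

Request:
carry_out --pt "0 0 2.5 0 0.4" --pt "0 0 2.5 0 0.4" --pt "0 0 2 0 0.4" --pt "0 0 0.5 0 0.4" --pt "0 0 0 0 0.4" --pt "0.4 0 0 0 0.4" --pt "0.4 0 0 0 0.4" --pt "0.4 0 0 0 0.4" --pt "0.4 0 0 0 0.4" --pt "0.3 0 0 0 0.4" --pt "0.2 0 0 0 0.4" --pt "0 0 0 0 0.4"

```text
t: 22.85
eef_pos: [0.5809, 0.0307, 0.0373]
tool_rot: [-0.0, 0.611, 0.791, 0.0]
contact_force: [-0.7, 0.6, -0.3]
gripper_width: 0.698
grasp_force: 0.0
```

Request:
carry_out --pt "0.1 0 0 0 0.4" --pt "0.1 0 0 0 0.4" --pt "0.1 0 0 0 0.4" --pt "0.1 0 0 0 0.4" --pt "0 0 0 0 0.4"

```text
t: 23.35
eef_pos: [0.5801, 0.0332, 0.0373]
tool_rot: [0.001, 0.612, 0.791, -0.0]
contact_force: [1.0, -2.5, -1.0]
gripper_width: 0.7
grasp_force: 1.5
```

Request:
carry_out --pt "0.1 0 0 0 0.4" --pt "0.1 0 0 0 0.4" --pt "0.1 0 0 0 0.4" --pt "0 0 0 0 0.4"

```text
t: 23.75
eef_pos: [0.58, 0.0333, 0.0375]
tool_rot: [0.002, 0.613, 0.79, -0.001]
contact_force: [3.7, -9.9, -2.3]
gripper_width: 0.701
grasp_force: 4.9
```

```bash
python3 -c "
from h import *
st()"
```

```text
nest mm [ -0.6 -75.8  37.5] yaw -0.21 z-axis [ 0.001 -0.004 -1.   ] F [  1.1 -10.5  -2.3] t 23.75 w 0.701
```

Request:
carry_out --pt "-0.5 0 0 0 0.4" --pt "-0.5 0 0 0 0.4" --pt "-0.8 0 0 0 0.4" --pt "0 0 -2.5 0 0.4" --pt "0 0 -2.5 0 0.4" --pt "0 0 -2.5 0 -1" --pt "3 0 0 0 -1" --pt "3 0 0 0 -1" --pt "3.2 0 0 0 -1" --pt "0 0 0 0 -1" --pt "0 0 0 0 -1"

```text
t: 24.85
eef_pos: [0.5604, 0.1093, 0.1123]
tool_rot: [-0.0, 0.611, 0.792, 0.0]
contact_force: [0.4, -1.2, -1.2]
gripper_width: 0.001
grasp_force: 0.0
```

Request:
carry_out --pt "0 0 1.5 0 -1" --pt "0 0 1.5 0 -1" --pt "0 0 0.5 0 -1" --pt "0 0 0.2 0 -1" --pt "0 0 0 0 -1"

```text
t: 25.35
eef_pos: [0.5604, 0.108, 0.0748]
tool_rot: [-0.0, 0.612, 0.791, -0.0]
contact_force: [0.3, 0.0, 0.5]
gripper_width: -0.001
grasp_force: 0.0
```

Run:
```python
from h import *
import cv2
st()
cv2.imwrite("pics/s5.png",cv2.resize(imaging.read_camera("side")[160:250,250:370,::-1],None,fx=6,fy=6,interpolation=cv2.INTER_CUBIC))
```

```text
nest mm [-0.8  1.4 74.8] yaw -0.05 z-axis [-0.001 -0.    -1.   ] F [ 0.3 -0.   0.5] t 25.35 w -0.001
```

View pics/s5.png

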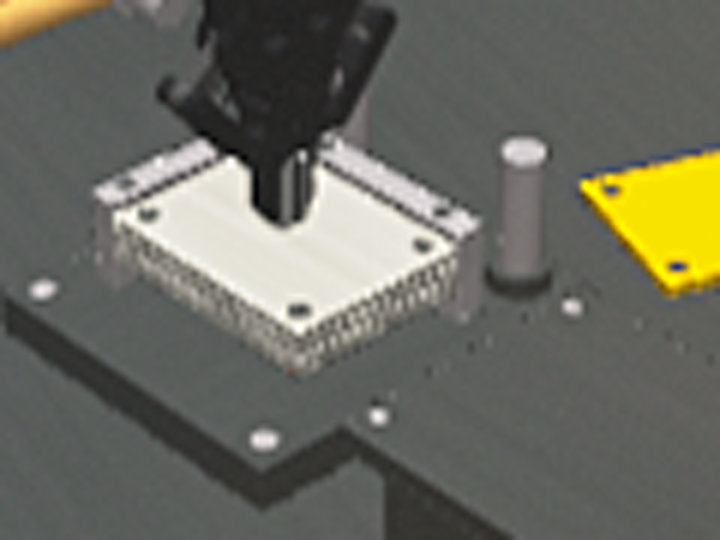

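The pile is square and flush, with the shut fingertips above its centre at (285,225). Now I press gently: contact should come at z ≈ 69 mm and bottoming at ≈ 64 mm.

Request:
carry_out --pt "0 0 0.2 0 -1" --pt "0 0 0.2 0 -1" --pt "0 0 0.1 0 -1" --pt "0 0 0.1 0 -1" --pt "0 0 0.1 0 -1" --pt "0 0 0 0 -1"

```text
t: 26.0
eef_pos: [0.5606, 0.1087, 0.0685]
tool_rot: [-0.0, 0.612, 0.791, 0.0]
contact_force: [-1.2, 0.9, 3.0]
gripper_width: 0.001
grasp_force: 2.0
```

Request:
carry_out --pt "0 0 0.1 0 -1" --pt "0 0 0.1 0 -1" --pt "0 0 0.1 0 -1" --pt "0 0 0 0 -1"

```text
t: 26.4
eef_pos: [0.5606, 0.1087, 0.0656]
tool_rot: [-0.0, 0.612, 0.791, 0.0]
contact_force: [-2.8, 0.0, 6.7]
gripper_width: -0.003
grasp_force: 3.4
```

Request:
carry_out --pt "0 0 0.1 0 -1" --pt "0 0 0.1 0 -1" --pt "0 0 0 0 -1"

```text
t: 26.7
eef_pos: [0.5606, 0.1087, 0.0641]
tool_rot: [-0.0, 0.612, 0.791, 0.0]
contact_force: [-4.5, -0.6, 10.6]
gripper_width: -0.001
grasp_force: 5.8
```

Request:
carry_out --pt "0 0 0.1 0 -1" --pt "0 0 0.1 0 -1" --pt "0 0 0 0 -1" --pt "0 0 0 0 -1"

```text
t: 27.1
eef_pos: [0.5607, 0.1087, 0.064]
tool_rot: [-0.001, 0.612, 0.791, 0.001]
contact_force: [-10.4, -0.3, 31.3]
gripper_width: 0.0
grasp_force: 15.7
```

Request:
carry_out --pt "0 0 0.1 0 -1" --pt "0 0 0 0 -1" --pt "0 0 0 0 -1"

```text
t: 27.4
eef_pos: [0.5607, 0.1087, 0.0639]
tool_rot: [-0.001, 0.612, 0.791, 0.001]
contact_force: [-14.4, -0.6, 41.6]
gripper_width: -0.002
grasp_force: 20.7
```

It has bottomed. I'll release slowly and lift clear.

Request:
carry_out --pt "0 0 -0.2 0 -1" --pt "0 0 -0.2 0 -1" --pt "0 0 -0.1 0 -1" --pt "0 0 -0.1 0 -1" --pt "0 0 -0.1 0 -1" --pt "0 0 -0.2 0 -1" --pt "0 0 -0.5 0 -1" --pt "0 0 -2 0 -1" --pt "0 0 -3 0 -1" --pt "0 0 -4 0 -1" --pt "0 0 -4 0 -1" --pt "0 0 0 0 -1"

```text
t: 28.6
eef_pos: [0.5639, 0.1087, 0.2095]
tool_rot: [0.003, 0.612, 0.791, 0.004]
contact_force: [1.0, -0.3, -0.0]
gripper_width: -0.001
grasp_force: 0.0
```

Request:
carry_out --pt "-4 0 0 0 -1" --pt "-4 0 0 0 -1" --pt "-4 0 0 0 -1" --pt "-4 0 0 0 -1" --pt "-4 0 0 0 -1" --pt "-4 0 0 0 -1" --pt "0 0 0 0 -1" --pt "0 0 0 0 -1"

```text
t: 29.4
eef_pos: [0.6204, -0.1249, 0.2036]
tool_rot: [-0.0, 0.613, 0.79, -0.0]
contact_force: [-0.1, 0.5, 0.4]
gripper_width: 0.001
grasp_force: 0.0
```

Run:
```python
from h import *
import cv2
st()
t=cv2.resize(imaging.read_camera("top")[180:260,245:345,::-1],None,fx=7,fy=7,interpolation=cv2.INTER_CUBIC)
cv2.imwrite("pics/tf.png",t)
```

```text
nest mm [  -1.3 -239.   203.6] yaw -0.15 z-axis [-0.001 -0.    -1.   ] F [0.  0.5 0.4] t 29.4 w 0.001
```

View pics/tf.png

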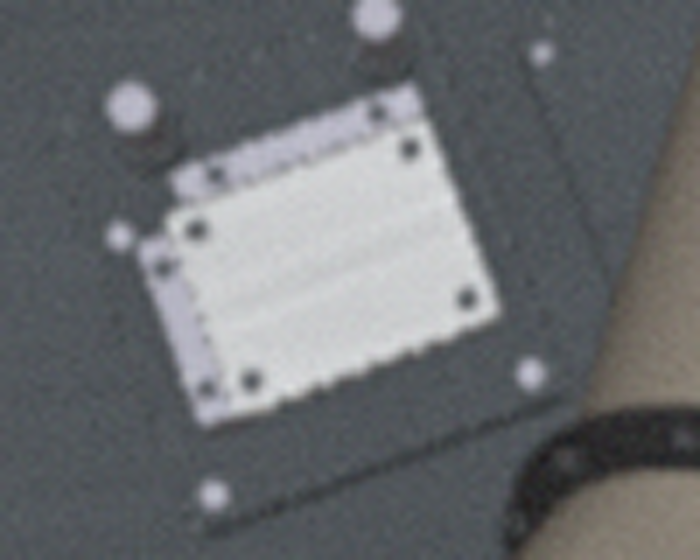

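The pile sits flush along both bars, with plate corners at about (168,213), (430,118), (500,318) and (205,425). No other plate edges stick out. I'm handing it in.

```bash
python3 -c "
from station import bot
print(bot.hand_in())"
```

```text
the job is handed in; nothing more can be done
None
```

The three plates were pushed home against both stop bars, the pile was pressed until the spring pad bottomed (about 42 N at the wrist) and released, and the job was handed in at about 29 s. The last picture shows the pile flush along both bars, but the hand-in returned no verdict.

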